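# Set the drill stand's depth stop to a wooden block and lock it

## Robot

A 7-joint arm with a two-finger parallel gripper is mounted at the origin on the work surface. World frame = base frame: x ahead of the robot, y to its left, z up, the work surface at z = 0. Lengths are in m, angles in degrees, forces in N, time in s.
With the tool pointing down it reaches from about 0.425 to 0.875 m from the base axis. Payload 4.7 kg.
Tool frame: the origin (TCP) lies between the finger pads; the fingertips stand 22 mm ahead of it and the grasp point (between the pads) lies 3 mm ahead of it (env.tip_reach is the distance from the TCP to the fingertips, in m); z points along the fingers, y is the line along which they close (so a half turn about z gives the same grasp; the last joint's range is limited). The gripper opens to 87 mm and grips with 3 to 60 N. Pads are 19 mm wide; open, the fingers measure 117 mm over their backs; the gripper's body (75 mm by 190 mm) begins 51 mm behind the grasp point.
Start: joints at [-65.311, 18.392, -4.016, 83.108, 1.295, 78.541, -3.26], TCP at [0.263, 0.594, 0.245] pointing down, gripper open.
Joint ranges: [-163.93, 163.93], [-17.29, 119.83], [-79.2, 71.16], [3.27, 140.29], [-89.18, 269.18], [5.43, 117.66], [-154.24, 154.24]. Speed limits (degrees/s): [147.25, 147.25, 180, 180, 180, 180, 180].

## Interface

Orientations are given as [roll, pitch, yaw] about the fixed x, y, z axes, in that order (R = Rz(yaw) Ry(pitch) Rx(roll)).
In Python, from cell import env gives the robot as it stands.
- The arm moves only by the shell command python3 -m creep 'ROWS' [FORCE]. ROWS is JSON, one flat list of numbers, 7 for each row, row after row: the finger opening in mm, from 0 to 87, then the shift along the tool's x, y, z in units of 30 mm (1.0 is 30 mm), then the turn, a rotation vector about the tool's x, y, z in units of 6 degrees (1.0 is 6 degrees). A call has 1 to 12 rows; each row is the pose to reach, as a shift and turn from the pose commanded when the call began, along the tool's axes at that moment; what a row does not reach only later rows make up. A row lasts 1/10 s, in which the tool goes at most 50 mm and 8.59 degrees, less where a joint would pass 70% of its speed; a pose out of reach is approached as far as the arm can. A call with a gripper value outside its range is refused whole. The fingers move at their own pace and stop on an object; FORCE is the grip in N (left out, the last holds). Time passes only in rows, so rows that repeat a pose let the fingers close. It gives the time, the measured TCP pose, the force, the opening and the grip force at its end, in the units of the state.
- env.get_obs(): the state, without advancing time (a new reading comes with each control period).
- env.read_camera(name): name is "scene" or "top" or "wrist"; returns a dict with "color" (420x560x3 uint8, red, green, blue), "depth" (420x560 float32, m along the optical axis (not along the pixel's ray), 0 where there is no reading), "fovy" (degrees; the focal length in pixels is half the picture's height over the tangent of half this angle, whatever the lens; pixels are square), "cx", "cy" (the principal point, pixels), "R" (3x3) and "t" (3): a world point X has camera coordinates R X + t. Camera axes: x right, y down, z forward; pixel columns grow to the right and rows downward; lengths in m; the calibration is good to about 2 mm. The wrist camera is an equidistant fisheye: a pixel r from the principal point sees the ray r / f radians off the axis. A picture is of the moment at which its call begins.
- env.sign_off(): hands the job in; it is judged then, once.
The state is a dict: "time_s": time; "qpos": joint angles; "joint_velocities": joint speeds; "effort": joint torques, N m; "tool_pos": TCP position; "tool_rot": TCP orientation; "force": force on the tool from outside, world axes, zero at the start; "wrist_torque": the same for the moment, N m; "grip_width": finger opening in m; "grasp_force": force on a finger pad.
Only numpy, scipy, OpenCV 4.12 (cv2) and the standard library are available. Lean on these libraries where they do the work, as an engineer would, in place of code of your own. Each camera call takes 0.05 s, during which the arm holds its last target. There are 200 camera calls.

## Task

The bit already rests on the batten for the cabinet's new catch, and the hole must be one block deep: lay the plain wooden pillar block flat on the drill stand's base plate under the depth rod and let go of it, gently lower the yellow-knobbed rod until its foot rests on the block, then swing the clamp lever fully home so that the rod is locked. Leave the block under the rod, and the other loose things on the dresser where they are.

Things in the scene. Friction and masses are not known exactly. Their poses are not given: they have to be found in the camera images.
- stand: plunge drill stand, fixed: dark base plate 200 (x) x 220 (y) x 12 mm, origin under its centre. Drill upright at y = +50 mm (56 mm across, top at 284 mm) in a red carriage on two columns (x = -62 and +62, y = +50, up to 226 mm); black grips reach x = -138 and +138. Batten under it from y = +20 to +80, top at 45 mm. Red lug (34 mm wide, heights 112 to 153 mm) reaches y = -60 and guides the rod; ledge to -88
- anvil (a point): point on the base plate's upper face (12 mm above the dresser) straight under the depth rod, at x = 0, y = -50 mm of the stand; axes as the stand's
- rod_foot (a point): centre of the underside of the depth rod's black rubber foot (14 mm across); z up. The steel rod above it is 12 mm thick. Foot must end on the block's upper face
- rod_knob (a point): middle of the yellow round knob on the rod's top (26 mm across, 24 mm high, from 125 to 149 mm above the foot's underside; this point 137 mm above it). Free all round; the lug's top is about 22 mm under the knob when the foot stands on a block
- depth_rod (a joint): travel of the depth rod, m: 0 = highest, foot 93 mm above the base plate, grows as it goes down, stop at 0.078. The slide is stiff (about 3 N): the rod stays where it is left. Locked, it holds about 45 N
- clamp_lever (a joint): angle of the clamp lever, rad: 0 = open, pointing to the stand's -y; it swings counterclockwise seen from above to 1.5 (end stop), pointing nearly to the stand's +x, where its eccentric grips the rod. Locked from 1.3 on. Stays where it is left; takes about 1 N at the tip, up to 3 N from 0.9 rad on
- lever_pin (a point): the lever's vertical hinge pin, 20 mm from the rod's axis towards the stand's -y, at the lever's mid height, 140 mm above the dresser
- lever_tip (a point): point in the lever's yellow end, 70 mm from the pin, at mid height; the lever goes on 11 mm further. The yellow end is 36 mm long, 14 mm wide and 16 mm high (heights 132 to 148 mm above the dresser)
- block: plain beech building block (pillar), 140 x 35 x 35 mm, about 115 g, lying with its length along its x on the dresser; origin under its centre, z up
- block_mid (a point): the middle of that block, axes as the block's
- lotion_bottle: bystander: white plastic lotion bottle with pump head and spout, 64 mm across, 180 mm tall; origin under its centre
- cup: bystander: empty white ceramic cup, 76 mm across, 85 mm tall; origin under its centre
- monitor_camera: bystander: white ball-shaped baby monitor camera on a round foot, 68 mm across, 94 mm tall; origin under its centre
- screwdriver: bystander: screwdriver with orange handle lying flat, 190 mm long along its x
- cream_jar: bystander: white jar with blue cap, 64 mm across, 55 mm tall; origin under its centre
- half_block: bystander: short green-painted building block, 70 x 35 x 35 mm; origin under its centre
- catch: bystander: white cabinet catch, 62 x 30 x 20 mm; origin under its centre
Things that resemble listed ones, but are neither listed nor needed, are in the scene too. Leave any blue look-alike of the block alone.

How it is judged:
By the outcome, as a careful person would: the job done as asked, in the order asked, and still so for the second after the job is handed in, with the robot touching nothing.
It also fails if it takes over 70 s, if anything falls off the work surface, if the arm or the gripper's body presses on something with over 40 N, if the wrist force passes 120 N, or if a joint passes its speed limit or range.

## Working session

There is one attempt and no reset: what is moved stays moved. The work goes in short steps, Python scripts to look and compute and a shell command to move; the robot and the scene stay as the last step left them, time stands still between calls to the robot, and variables do not carry over. Pictures are saved under pics/ and viewed, at most 10 in all, crops included, and the job is handed in when it is done.

```bash
ls; mkdir -p pics
cat > h.py <<'E'
import numpy as np, cv2
from cell import env
from scipy.spatial.transform import Rotation as Ro
def cam(n):
    c=env.read_camera(n); np.savez('%s.npz'%n,**c); return c
def cloud(c):
    h,w=c['depth'].shape; f=h/2/np.tan(np.radians(float(c['fovy']))/2)
    v,u=np.mgrid[:h,:w]; z=c['depth']
    X=np.stack([(u-c['cx'])/f*z,(v-c['cy'])/f*z,z],-1)
    W=(X-c['t'])@c['R']; W[z==0]=np.nan
    return W
def proj(c,X):
    h=c['depth'].shape[0]; f=h/2/np.tan(np.radians(float(c['fovy']))/2)
    p=c['R']@np.array(X)+c['t']; return p[0]/p[2]*f+c['cx'],p[1]/p[2]*f+c['cy']
def save(c,name): cv2.imwrite('pics/'+name,cv2.cvtColor(c['color'],cv2.COLOR_RGB2BGR))
E
python3 - <<'E'
from h import *
a=cam('scene');b=cam('top')
im=np.hstack([a['color'],b['color']]); 
save(a,'s1.png');save(b,'t1.png')
print(a['t'],b['t'],env.get_obs())
E
```

```text
pics
[-0.45962257 -0.04475609  1.49045017] [0.00301109 0.55190164 1.36552323] {'time_s': 0.1, 'qpos': array([-65.3122432 ,  18.43372451,  -4.01554727,  83.16885416,
         1.29513538,  78.54076157,  -3.25949783]), 'joint_velocities': array([-0.01995654, -0.16350184,  0.08220449, -0.22092045,  0.00911181,
       -0.0528139 ,  0.17972974]), 'effort': array([-1.23823056e-04, -4.92572987e+01, -4.05759634e-01, -3.13398314e+01,
       -6.41116197e-02,  3.94775870e-02,  8.62745037e-05]), 'tool_pos': array([0.26298954, 0.59391333, 0.24357493]), 'tool_rot': array([-1.79901901e+02,  5.64731192e-03,  1.56122408e+02]), 'force': array([ 0.50117597,  0.11486037, -0.19649911]), 'wrist_torque': array([-0.05344961, -0.02753086, -0.00618168]), 'grasp_force': 0.0, 'grip_width': 0.08727190693359113}
```

View pics/s1.png

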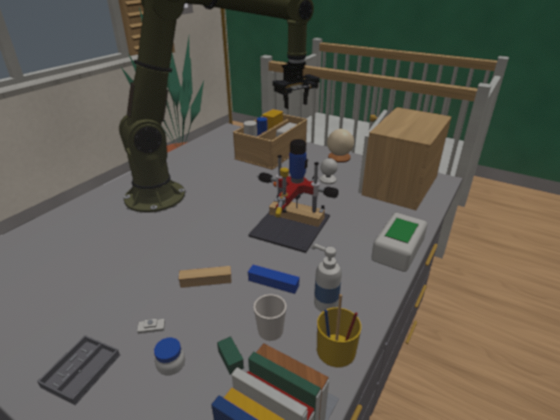

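View pics/t1.png

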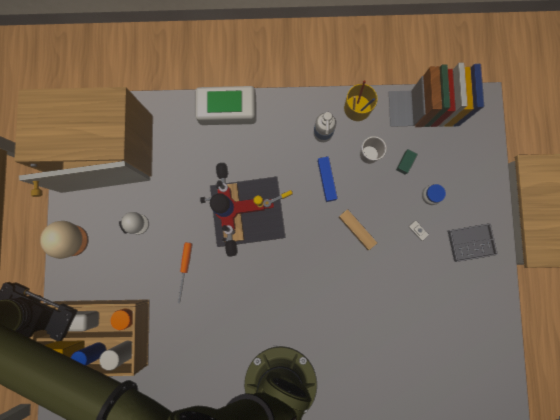

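The scene picture shows the beech block at about (205,276). In the top view it is at (358,230), the stand plate at (247,211), the yellow knob at (258,201) and the yellow lever end at (287,195). The lever points right, which is the stand's -y. The blue look-alike is at (327,179).

```bash
cat > m.py <<'E'
from h import *
def load(n): return dict(np.load('%s.npz'%n))
b=load('top');W=cloud(b);col=b['color'].astype(int);z=W[...,2]
hsv=cv2.cvtColor(b['color'],cv2.COLOR_RGB2HSV)
v,u=np.mgrid[:420,:560]
def rect(m,name):
    P=W[m][:,:2]; r=cv2.minAreaRect((P*1000).astype(np.float32)); print(name,m.sum(),r,np.median(z[m]),P.mean(0))
def reg(u0,u1,v0,v1): return (u>=u0)&(u<u1)&(v>=v0)&(v<v1)
print('table z',np.nanmedian(z[reg(300,320,250,300)]))
rect(reg(335,380,205,255)&(z>.022),'block')
rect(reg(310,340,150,210)&(z>.022),'blue')
# plate: dark
g=col.max(-1)
m=reg(200,295,165,260)&(z<.02)&(z>-.01)&(g<75)
print('plate px',m.sum()); m=cv2.morphologyEx(m.astype(np.uint8),cv2.MORPH_OPEN,np.ones((3,3)))>0
c,_=cv2.findContours(m.astype(np.uint8),0,2); rect(m,'plate')
hull=cv2.convexHull(np.vstack(c)); r=cv2.minAreaRect(hull);print(r)
def bp(p,zz):
    f=210/np.tan(np.radians(float(b['fovy']))/2); d=b['R'].T@np.array([(p[0]-b['cx'])/f,(p[1]-b['cy'])/f,1]); o=-b['R'].T@b['t']; return o+d*(zz-o[2])/d[2]
for p in cv2.boxPoints(r): print('corner',bp(p,.012))
y=(hsv[...,0]>18)&(hsv[...,0]<33)&(hsv[...,1]>190)&(hsv[...,2]>120)
for nm,mm in (('knob',reg(250,268,190,210)),('tip',reg(270,300,185,205))):
    k=y&mm; print(nm,k.sum(),np.nanmedian(W[k],0),np.nanmax(z[k]), u[k].mean(),v[k].mean(), bp((u[k].mean(),v[k].mean()),.14))
    rect(k&(z>.1),nm)
E
python3 m.py
python3 - <<'E'
from h import *
b=dict(np.load('top.npz'));c=b['color'][155:265,190:390]
cv2.imwrite('pics/t2.png',cv2.cvtColor(cv2.resize(c,None,fx=4,fy=4,interpolation=2),4))
E
```

```text
table z 0.001292817884251011
block 530 ((463.9336853027344, -251.9965057373047), (139.77670288085938, 36.547855377197266), 39.60793685913086) 0.03625524066082093 [ 0.46289506 -0.25125577]
blue 504 ((627.6622924804688, -161.17733764648438), (140.87867736816406, 36.294342041015625), 9.909099578857422) 0.03563230554605892 [ 0.62612208 -0.16066351]
plate px 2269
plate 2220 ((529.0028076171875, 96.79562377929688), (197.9024200439453, 216.46983337402344), 6.5310564041137695) 0.01308337977365032 [0.52452363 0.06688908]
((246.86338806152344, 211.4525909423828), (61.3067741394043, 67.90306854248047), 82.56858825683594)
corner [0.61495398 0.21816072 0.012     ]
corner [6.39196642e-01 1.93010365e-04 1.20000000e-02]
corner [ 0.44284884 -0.02166156  0.012     ]
corner [0.41898314 0.19251056 0.012     ]
knob 54 [0.53457462 0.04781126 0.2388372 ] 0.2456414598587697 257.5 199.62962962962962 [0.54848236 0.05435789 0.14      ]
knob 54 ((535.7661743164062, 47.90510559082031), (19.2578182220459, 19.372777938842773), 88.54657745361328) 0.2388371986883193 [0.53521285 0.04792808]
tip 34 [ 0.56262973 -0.02916886  0.15026378] 0.15578298141401634 286.2352941176471 193.7941176470588 [ 0.5639951  -0.02984032  0.14      ]
tip 34 ((563.2114868164062, -29.928783416748047), (9.617138862609863, 28.61699104309082), 25.987022399902344) 0.15026377815595532 [ 0.56258574 -0.02983669]
```

View pics/t2.png

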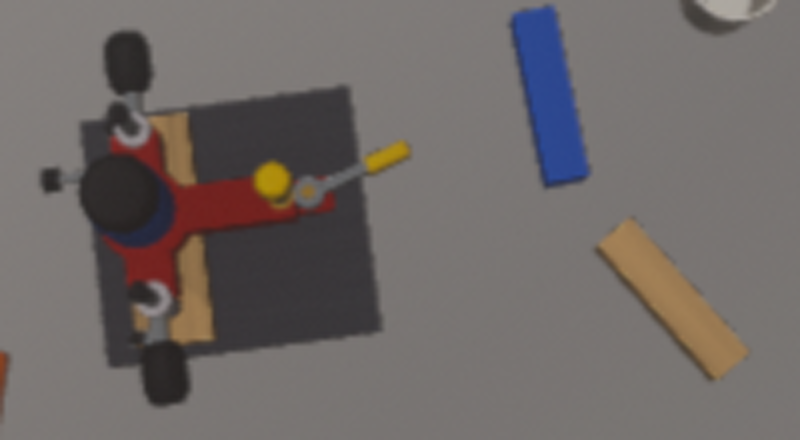

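The plate centre is about (0.529, 0.097) with yaw about 6.5°, and the rod is at (0.535, 0.048), which agrees with the knob. The block is at (0.464, -0.252), with its axis at 39.6°. I'll grip the block near its robot-side end and slide it in under the lug from the -y side.

```bash
cat > go.py <<'E'
import sys
from h import *
o=env.get_obs(); R=Ro.from_euler('xyz',o['tool_rot'],degrees=True)
x,y,z,yaw=map(float,sys.argv[1:5]); T=Ro.from_euler('xyz',[180,0,yaw],degrees=True)
d=R.inv().apply(np.array([x,y,z])-o['tool_pos'])/.03
r=(R.inv()*T).as_rotvec(degrees=True)/6
print(np.round(d,2),np.round(r,2),'dist',np.linalg.norm(d)*30)
E
python3 go.py .5 .15 .42 100
```

```text
[-13.21 -10.34  -5.86] [-0.01  0.01  9.35] dist 533.2530414779422
```

```bash
python3 -m creep '[87,0,0,-4,0,0,0, 87,-2,-1.5,-5.86,0,0,2, 87,-13.2,-10.3,-5.86,0,0,9.3, 87,-13.2,-10.3,-5.86,0,0,9.3, 87,-13.2,-10.3,-5.86,0,0,9.3, 87,-13.2,-10.3,-5.86,0,0,9.3, 87,-13.2,-10.3,-5.86,0,0,9.3, 87,-13.2,-10.3,-5.86,0,0,9.3, 87,-13.2,-10.3,-5.86,0,0,9.3, 87,-13.2,-10.3,-5.86,0,0,9.3, 87,-13.2,-10.3,-5.86,0,0,9.3, 87,-13.2,-10.3,-5.86,0,0,9.3]'; python3 go.py .4235 -.285 .18 39.6
```

```text
time_s: 1.3
tool_pos: [0.5014, 0.1473, 0.421]
tool_rot: [179.9, 0.0, 100.1]
force: [0.6, 0.7, 0.4]
grip_width: 0.0867
grasp_force: 0.0
[-13.73  -5.08   8.04] [1.000e-02 0.000e+00 1.008e+01] dist 500.9912419551056
```

```bash
python3 -m creep '[87,-8,-3,0,0,0,5, 87,-8,-3,0,0,0,5, 87,-8,-3,0,0,0,5, 87,-8,-3,0,0,0,5, 87,-8,-3,0,0,0,5, 87,-13.73,-5.08,8,0,0,10.1, 87,-13.73,-5.08,8,0,0,10.1, 87,-13.73,-5.08,8,0,0,10.1, 87,-13.73,-5.08,8,0,0,10.1, 87,-13.73,-5.08,8,0,0,10.1, 87,-13.73,-5.08,8,0,0,10.1, 87,-13.73,-5.08,8,0,0,10.1]'
python3 - <<'E'
from h import *
c=cam('wrist'); save(c,'w1.png'); print(c['cx'],c['cy'],c['fovy'])
E
python3 go.py .4235 -.285 .027 39.6
```

```text
time_s: 2.5
tool_pos: [0.4191, -0.2835, 0.1759]
tool_rot: [-179.7, 0.4, 39.3]
force: [-0.0, 0.0, -0.9]
grip_width: 0.0868
grasp_force: 0.0
278.4708453016202 210.529771440228 65.70646984690485
[0.04 0.15 5.01] [-0.04  0.04 -0.03] dist 150.42363566484528
```

View pics/w1.png

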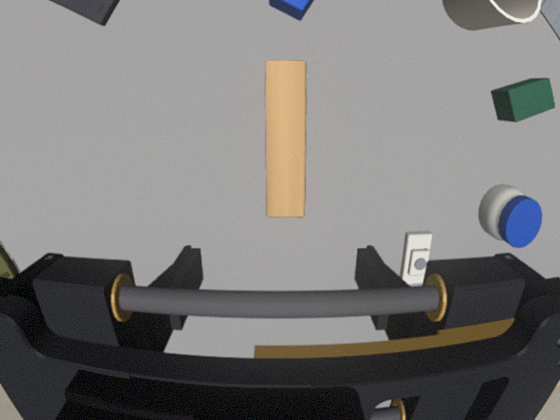

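The wrist view shows the block upright at columns 266-306, centred between the fingers at about (190) and (367) and aligned with them. The catch at (418,258) is well to the side. Descending.

```bash
python3 -m creep '[80,0.04,0.15,2,0,0,0, 80,0.04,0.15,3.5,0,0,0, 80,0.04,0.15,4.6,0,0,0, 80,0.04,0.15,5,0,0,0, 80,0.04,0.15,5,0,0,0, 20,0.04,0.15,5,0,0,0, 20,0.04,0.15,5,0,0,0, 20,0.04,0.15,5,0,0,0, 20,0.04,0.15,5,0,0,0, 20,0.04,0.15,5,0,0,0, 20,0.04,0.15,5,0,0,0, 20,0.04,0.15,5,0,0,0]' 40; python3 go.py .48 -.106 .053 26.5
```

```text
time_s: 3.75
tool_pos: [0.4279, -0.2837, 0.0304]
tool_rot: [180.0, -0.0, 39.7]
force: [-0.8, -0.4, 0.9]
grip_width: 0.0347
grasp_force: 40.0
[ 5.12 -3.45 -0.75] [ 0.  -0.   2.2] dist 186.56355878227635
```

```bash
python3 -m creep '[20,0,0,-1,0,0,0, 20,0.5,-0.3,-1,0,0,0.2, 20,1.5,-1,-1,0,0,0.6, 20,2.6,-1.7,-1,0,0,1.1, 20,3.8,-2.5,-1,0,0,1.6, 20,4.7,-3.2,-1,0,0,2, 20,5.12,-3.45,-1,0,0,2.2, 20,5.12,-3.45,-1,0,0,2.2, 20,5.12,-3.45,-1,0,0,2.2]' 40
python3 - <<'E'
from h import *
c=cam('top'); W=cloud(c); save(c,'t3.png')
m=(W[...,2]>.045)&(W[...,2]<.075)
hsv=cv2.cvtColor(c['color'],cv2.COLOR_RGB2HSV); m&=(hsv[...,0]>8)&(hsv[...,0]<22)&(hsv[...,1]>80)&(W[...,1]<0.02)&(W[...,0]>.4)&(W[...,1]>-.25)
P=W[m]; print(m.sum(),cv2.minAreaRect((P[:,:2]*1000).astype(np.float32)),np.percentile(P[:,2],[5,50,95]))
E
python3 go.py .467 .0138 .056 26.5
```

```text
time_s: 4.65
tool_pos: [0.4794, -0.1067, 0.0602]
tool_rot: [180.0, 0.0, 26.6]
force: [0.3, -0.4, -1.1]
grip_width: 0.0347
grasp_force: 40.0
228 ((714.2141723632812, -155.25900268554688), (47.333465576171875, 423.0359802246094), 59.29810333251953) [0.04995303 0.06458469 0.07112385]
[ 1.43 -3.8   0.14] [ 0.    0.01 -0.01] dist 121.87773027531202
```

```bash
python3 -m creep '[20,0.3,-0.7,0.1,0,0,0, 20,0.6,-1.5,0.14,0,0,0, 20,0.9,-2.3,0.14,0,0,0, 20,1.15,-3,0.14,0,0,0, 20,1.35,-3.6,0.14,0,0,0, 20,1.43,-3.8,0.14,0,0,0, 20,1.43,-3.8,0.14,0,0,0, 20,1.43,-3.8,0.14,0,0,0]' 40
python3 - <<'E'
from h import *
c=cam('scene'); i=c['color'][120:320,160:400]
cv2.imwrite('pics/s2.png',cv2.cvtColor(cv2.resize(i,None,fx=3,fy=3,interpolation=2),4))
E
python3 go.py .467 .0138 .0435 26.5
```

```text
time_s: 5.5
tool_pos: [0.4675, 0.0134, 0.0562]
tool_rot: [180.0, 0.0, 26.4]
force: [-0.1, 0.0, -0.3]
grip_width: 0.0344
grasp_force: 40.0
[-0.01 -0.02  0.42] [ 0.01  0.   -0.02] dist 12.699819808377127
```

View pics/s2.png

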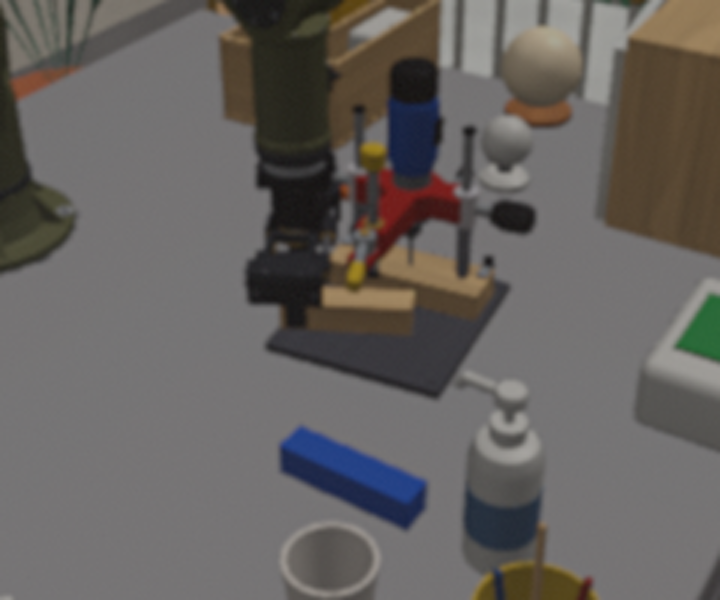

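The block, held in front of the batten at about (360,305), is level over the plate under the rod foot near (372,270), with nothing touching. Lowering it.

```bash
python3 -m creep '[20,0,0,0.15,0,0,0, 20,0,0,0.3,0,0,0, 20,0,0,0.4,0,0,0, 20,0,0,0.46,0,0,0, 20,0,0,0.46,0,0,0]' 40
```

```text
time_s: 6.05
tool_pos: [0.4674, 0.0149, 0.0424]
tool_rot: [-180.0, 0.0, 26.5]
force: [-1.2, -1.3, 2.1]
grip_width: 0.0346
grasp_force: 40.0
```

```bash
python3 -m creep '[40,0,0,0,0,0,0, 50,0,0,0,0,0,0, 50,0,0,0,0,0,0, 50,0,0,0,0,0,0, 50,0,0,-0.5,0,0,0, 50,0,0,-1.3,0,0,0, 50,0,0,-1.5,0,0,0, 50,-1,2.6,-1.6,0,0,0, 50,-1.5,4,-1.6,0,0,0, 50,-1.5,4.3,-2,0,0,0, 50,-1.5,4.3,-4,0,0,0, 0,-1.5,4.3,-7,0,0,0]'; python3 go.py .535 .0478 .36 6.5;  python3 - <<'E'
from h import *
c=cam('top'); i=c['color'][155:265,190:330]
cv2.imwrite('pics/t4.png',cv2.cvtColor(cv2.resize(i,None,fx=4,fy=4,interpolation=2),4))
E
```

```text
time_s: 7.25
tool_pos: [0.4833, -0.1221, 0.202]
tool_rot: [-180.0, 0.3, 26.3]
force: [1.7, 1.4, 0.2]
grip_width: 0.0468
grasp_force: 0.0
[ 4.03 -4.31 -5.28] [0.01 0.04 3.3 ] dist 237.71583481177436
```

View pics/t4.png

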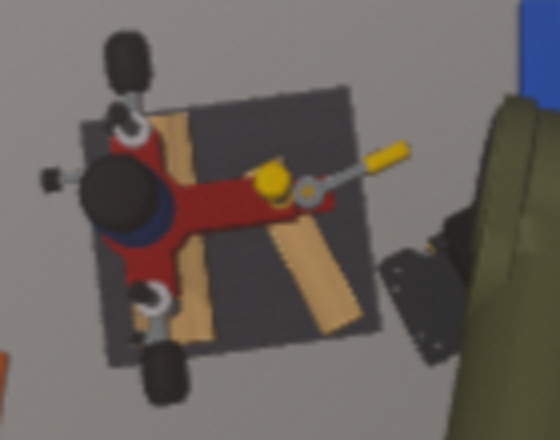

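The block lies fully on the plate. It runs from (345,325) under the lug to (262,168) just past the knob at (272,180). Next I'll close the fingers and go above the knob, with the hand's long axis along the stand's x.

```bash
python3 go.py .535 .0478 .33 96.5; python3 -m creep '[0,0,0,-2,0,0,3, 0,0,0,-4.3,0,0,6, 0,4.03,-4.31,-4.3,0,0,11.7, 0,4.03,-4.31,-4.3,0,0,11.7, 0,4.03,-4.31,-4.3,0,0,11.7, 0,4.03,-4.31,-4.3,0,0,11.7, 0,4.03,-4.31,-4.3,0,0,11.7, 0,4.03,-4.31,-4.3,0,0,11.7, 0,4.03,-4.31,-4.3,0,0,11.7, 0,4.03,-4.31,-4.3,0,0,11.7, 0,4.03,-4.31,-4.3,0,0,11.7]' 20; python3 go.py .535 .0478 .28 96.5
```

```text
[ 3.95 -4.38 -3.96] [  0.09  -0.05 -11.7 ] dist 213.10980653316992
time_s: 8.4
tool_pos: [0.535, 0.0495, 0.3309]
tool_rot: [180.0, 0.0, -43.6]
force: [-1.0, 0.1, -0.1]
grip_width: 0.0002
grasp_force: 0.0
[0.04 0.04 1.7 ] [ -0.     0.   -23.35] dist 50.95251132432574
```

I turned the wrong way: the tool's z points down, so the sign flips. The half-turn equivalent, yaw -83.5°, is close; I'll check joint 7 first.

```bash
python3 -c "
from cell import env;print(env.get_obs()['qpos'])"; python3 go.py .535 .0478 .285 -83.5
```

```text
[ -45.31428639    2.51363745   38.85416286   92.46188197   -1.58941549
   85.6029995  -139.96299786]
[0.04 0.04 1.53] [0.   0.   6.65] dist 45.955561109839344
```

```bash
python3 -m creep '[0,0,0,0,0,0,-12, 0,0,0,0,0,0,-12, 0,0,0,0,0,0,-12, 0,0,0,0,0,0,-12, 0,0,0,0,0,0,-12, 0,0,0,0,0,0,-12, 0,0,0,0,0,0,-12, 0,0,0,0,0,0,-12, 0,0,0,0,0,0,-12, 0,0,0,0,0,0,-12]'; python3 -m creep '[0,0,0,0,0,0,-11.35, 0,0,0,0,0,0,-11.35, 0,0,0,0,0,0,-11.35, 0,0,0,0,0,0,-11.35, 0,0,0,0,0,0,-11.35, 0,0,0,0,0,0,-11.35, 0,0,0,0,0,0,-11.35, 0,0,0,0,0,0,-11.35, 0,0,0,0,0,0,-11.35]';python3 go.py .535 .0478 .275 96.5;python3 -c "
from cell import env;print(env.get_obs()['qpos'])"
```

```text
time_s: 9.4
tool_pos: [0.5351, 0.0494, 0.3312]
tool_rot: [-180.0, -0.0, 28.4]
force: [-1.1, -0.2, -0.2]
grip_width: 0.0002
grasp_force: 0.0
time_s: 10.3
tool_pos: [0.5351, 0.0493, 0.3313]
tool_rot: [-180.0, -0.0, 96.4]
force: [0.1, 0.0, 0.6]
grip_width: 0.0002
grasp_force: 0.0
[-0.05 -0.01  1.88] [-0.   -0.   -0.02] dist 56.27799702054768
[-41.92496119   2.48925258  35.30952869  92.34868277  -1.45219783
  85.62130011  -0.14350657]
```

```bash
python3 -m creep '[0,-0.05,0,1,0,0,0, 0,-0.05,0,1.8,0,0,0, 0,-0.05,0,2,0,0,0, 0,-0.05,0,2.2,0,0,0, 0,-0.05,0,2.4,0,0,0, 0,-0.05,0,2.6,0,0,0, 0,-0.05,0,2.7,0,0,0]'; python3 -m creep '[0,0,0,0.15,0,0,0, 0,0,0,0.3,0,0,0, 0,0,0,0.45,0,0,0, 0,0,0,0.6,0,0,0, 0,0,0,0.72,0,0,0, 0,0,0,0.8,0,0,0]'
```

```text
time_s: 11.0
tool_pos: [0.5358, 0.048, 0.2508]
tool_rot: [179.9, -0.0, 96.4]
force: [0.5, -0.6, 1.6]
grip_width: 0.0004
grasp_force: 0.8
time_s: 11.6
tool_pos: [0.5352, 0.0478, 0.2259]
tool_rot: [-180.0, 0.0, 96.4]
force: [0.9, 0.5, 1.8]
grip_width: 0.0005
grasp_force: 0.8
```

```bash
python3 -m creep '[0,0,0,0.06,0,0,0, 0,0,0,0.12,0,0,0, 0,0,0,0.18,0,0,0, 0,0,0,0.18,0,0,0]'; python3 -m creep '[0,0,0,0.04,0,0,0, 0,0,0,0.04,0,0,0]';python3 -m creep '[0,0,0,0.03,0,0,0, 0,0,0,0.03,0,0,0]'
```

```text
time_s: 12.0
tool_pos: [0.5349, 0.0478, 0.2206]
tool_rot: [-179.9, 0.0, 96.4]
force: [0.2, -0.0, 0.7]
grip_width: 0.0007
grasp_force: 0.1
time_s: 12.2
tool_pos: [0.5349, 0.0478, 0.2195]
tool_rot: [-180.0, 0.0, 96.4]
force: [-0.3, 0.4, -0.6]
grip_width: 0.0001
grasp_force: 0.0
time_s: 12.4
tool_pos: [0.5351, 0.0479, 0.2187]
tool_rot: [-180.0, -0.0, 96.4]
force: [0.4, 0.2, 0.2]
grip_width: -0.0
grasp_force: 0.0
```

```bash
python3 -m creep '[0,0,0,0.04,0,0,0, 0,0,0,0.04,0,0,0]';python3 -m creep '[0,0,0,0.04,0,0,0, 0,0,0,0.04,0,0,0]'
python3 - <<'E'
from h import *
c=cam('scene'); i=c['color'][130:240,230:370]
cv2.imwrite('pics/s3.png',cv2.cvtColor(cv2.resize(i,None,fx=5,fy=5,interpolation=2),4))
E
```

```text
time_s: 12.6
tool_pos: [0.5353, 0.0478, 0.2184]
tool_rot: [180.0, -0.0, 96.4]
force: [-2.7, -0.1, 4.9]
grip_width: 0.0003
grasp_force: 2.7
time_s: 12.8
tool_pos: [0.5353, 0.0478, 0.2184]
tool_rot: [180.0, -0.1, 96.4]
force: [-4.7, -0.6, 11.9]
grip_width: 0.0004
grasp_force: 5.7
```

View pics/s3.png

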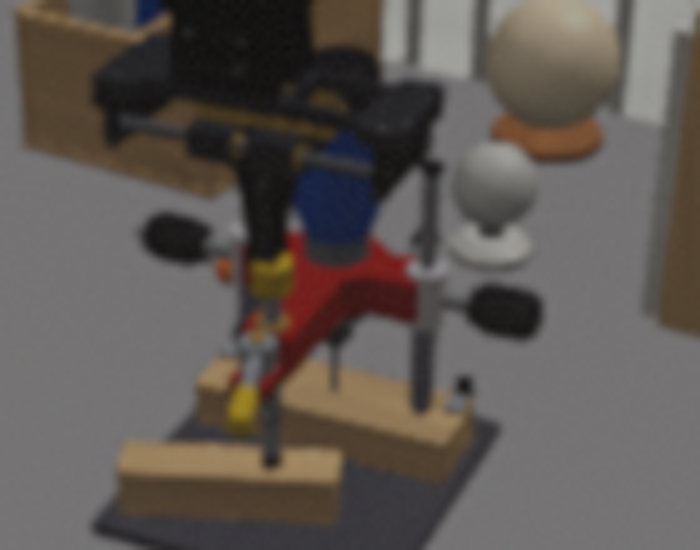

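The foot at (271,460) stands on the block's top. Contact stopped the tool at TCP z 0.2184, as predicted for one block depth. Backing off and heading for the lever.

```bash
cat > lev.py <<'E'
import sys
from h import *
o=env.get_obs(); R=Ro.from_euler('xyz',o['tool_rot'],degrees=True)
rod=np.array([.535,.0478]); a=np.radians(6.5); S=np.array([[np.cos(a),-np.sin(a)],[np.sin(a),np.cos(a)]])
z=float(sys.argv[1]); off=float(sys.argv[2])
for th in map(float,sys.argv[3:]):
    p=rod+S@(np.array([0,-.020])+.068*np.array([np.sin(th),-np.cos(th)])-off*np.array([np.cos(th),np.sin(th)]))
    T=Ro.from_euler('xyz',[180,0,96.5+np.degrees(th)],degrees=True)
    d=R.inv().apply(np.r_[p,z]-o['tool_pos'])/.03; r=(R.inv()*T).as_rotvec(degrees=True)/6
    print(th,np.round(p,3),np.round(d,2),np.round(r,2))
E
python3 -m creep '[0,0,0,-0.1,0,0,0, 0,0,0,-0.5,0,0,0, 0,0,0,-1.5,0,0,0, 0,0,0,-2,0,0,0, 0,0,0,-2,0,0,0]'; python3 lev.py .28 .035 .3
python3 - <<'E'
from h import *
c=cam('top');b=c;W=cloud(c);hsv=cv2.cvtColor(c['color'],cv2.COLOR_RGB2HSV)
v,u=np.mgrid[:420,:560]
k=(hsv[...,0]>18)&(hsv[...,0]<33)&(hsv[...,1]>190)&(hsv[...,2]>120)&(u>270)&(u<300)&(v>180)&(v<210)
print(k.sum(),W[k].mean(0) if k.any() else 0)
E
```

```text
time_s: 13.35
tool_pos: [0.5368, 0.048, 0.2791]
tool_rot: [179.7, -0.0, 96.4]
force: [0.0, -0.1, -0.6]
grip_width: 0.0006
grasp_force: 0.0
0.3 [ 0.533 -0.048] [-3.18 -0.5  -0.04] [ 0.05 -0.   -2.88]
34 [ 0.56274128 -0.02983632  0.14859568]
```

```bash
python3 -m creep '[0,-1.6,-0.2,0,0,0,-1.4, 0,-3.18,-0.5,0,0,0,-2.88, 0,-3.18,-0.5,0,0,0,-2.88, 0,-3.18,-0.5,0,0,0,-2.88, 0,-3.18,-0.5,1.5,0,0,-2.88, 0,-3.18,-0.5,3,0,0,-2.88, 0,-3.18,-0.5,3.8,0,0,-2.88, 0,-3.18,-0.5,4.03,0,0,-2.88, 0,-3.18,-0.5,4.03,0,0,-2.88]'; python3 lev.py .158 .022 .3 .45 .6 .75 .9 1.05 1.2 1.35 1.5
```

```text
time_s: 14.3
tool_pos: [0.5304, -0.0474, 0.1544]
tool_rot: [-179.9, -0.0, 113.8]
force: [1.0, 0.2, 0.1]
grip_width: 0.0002
grasp_force: 0.0
0.3 [ 0.544 -0.043] [-0.06  0.48 -0.12] [-0.02 -0.01  0.01]
0.45 [ 0.555 -0.041] [-0.14  0.83 -0.12] [-0.02 -0.01 -1.42]
0.6 [ 0.565 -0.038] [-0.18  1.19 -0.12] [-0.02 -0.01 -2.85]
0.75 [ 0.575 -0.033] [-0.15  1.54 -0.12] [-0.02 -0.01 -4.28]
0.9 [ 0.583 -0.027] [-0.08  1.89 -0.12] [-0.02 -0.01 -5.72]
1.05 [ 0.591 -0.019] [ 0.05  2.23 -0.12] [-0.02 -0.02 -7.15]
1.2 [ 0.597 -0.011] [ 0.22  2.54 -0.12] [-0.02 -0.02 -8.58]
1.35 [ 0.603 -0.001] [ 0.44  2.82 -0.13] [ -0.02  -0.02 -10.01]
1.5 [0.606 0.009] [ 0.7   3.07 -0.13] [ -0.02  -0.02 -11.45]
```

```bash
python3 -m creep '[0,0,0.25,-0.12,0,0,0, 0,-0.06,0.48,-0.12,0,0,0, 0,-0.1,0.65,-0.12,0,0,-0.7, 0,-0.14,0.83,-0.12,0,0,-1.42, 0,-0.16,1,-0.12,0,0,-2.1, 0,-0.18,1.19,-0.12,0,0,-2.85, 0,-0.17,1.36,-0.12,0,0,-3.6, 0,-0.15,1.54,-0.12,0,0,-4.28, 0,-0.12,1.72,-0.12,0,0,-5, 0,-0.08,1.89,-0.12,0,0,-5.72, 0,-0.08,1.89,-0.12,0,0,-5.72]'; python3 lev.py .158 .022 .9 1.05 1.2 1.35 1.5 1.53
```

```text
time_s: 15.4
tool_pos: [0.5858, -0.0274, 0.1605]
tool_rot: [179.9, 0.1, 148.1]
force: [0.5, 0.4, 0.3]
grip_width: 0.0007
grasp_force: 0.0
0.9 [ 0.583 -0.027] [ 0.08 -0.02  0.08] [0.02 0.02 0.  ]
1.05 [ 0.591 -0.019] [-0.    0.32  0.08] [ 0.01  0.02 -1.43]
1.2 [ 0.597 -0.011] [-0.04  0.68  0.08] [ 0.01  0.02 -2.86]
1.35 [ 0.603 -0.001] [-0.01  1.04  0.08] [ 0.01  0.03 -4.29]
1.5 [0.606 0.009] [0.06 1.38 0.08] [ 0.01  0.03 -5.73]
1.53 [0.607 0.011] [0.08 1.45 0.08] [ 0.01  0.03 -6.01]
```

```bash
python3 -m creep '[0,0,0.16,0.08,0,0,-0.7, 0,0,0.32,0.08,0,0,-1.43, 0,-0.02,0.5,0.08,0,0,-2.1, 0,-0.04,0.68,0.08,0,0,-2.86, 0,-0.03,0.86,0.08,0,0,-3.6, 0,-0.01,1.04,0.08,0,0,-4.29, 0,0.02,1.21,0.08,0,0,-5, 0,0.06,1.34,0.08,0,0,-5.6, 0,0.06,1.34,0.08,0,0,-5.6]'; python3 lev.py .158 .022 1.5 1.53;python3 - <<'E'
from h import *
c=cam('top'); i=c['color'][155:265,190:330]
cv2.imwrite('pics/t5.png',cv2.cvtColor(cv2.resize(i,None,fx=4,fy=4,interpolation=2),4))
E
```

```text
time_s: 16.3
tool_pos: [0.6046, 0.0075, 0.1576]
tool_rot: [180.0, 0.1, -178.4]
force: [-0.3, -0.3, 0.0]
grip_width: 0.0005
grasp_force: 0.0
1.5 [0.606 0.009] [-0.05  0.04 -0.01] [ 0.    0.02 -0.15]
1.53 [0.607 0.011] [-0.07  0.11 -0.01] [ 0.    0.02 -0.43]
```

View pics/t5.png

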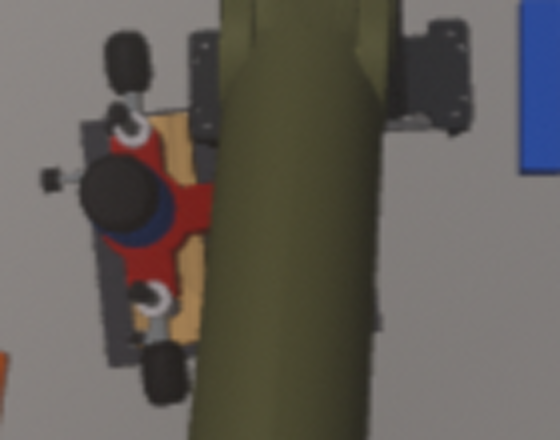

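The arm hides the lever in the top view, so I'll push on in small steps until the end stop shows in the force.

```bash
python3 -m creep '[0,0,0.06,0,0,0,-0.15, 0,0,0.06,0,0,0,-0.15]'; python3 -m creep '[0,0,0.06,0,0,0,0, 0,0,0.06,0,0,0,0]'
python3 - <<'E'
from h import *
c=cam('scene'); W=cloud(c); hsv=cv2.cvtColor(c['color'],cv2.COLOR_RGB2HSV)
k=(hsv[...,0]>18)&(hsv[...,0]<33)&(hsv[...,1]>170)&(hsv[...,2]>90)&(W[...,2]>.12)&(W[...,2]<.17)&(W[...,0]>.5)&(W[...,0]<.65)&(abs(W[...,1])<.1)
print(k.sum(),np.median(W[k],0) if k.any() else 0)
E
```

```text
time_s: 16.55
tool_pos: [0.6038, 0.0089, 0.1571]
tool_rot: [180.0, 0.0, -177.5]
force: [-0.3, -0.3, 0.7]
grip_width: 0.0006
grasp_force: 0.1
time_s: 16.75
tool_pos: [0.6038, 0.0104, 0.157]
tool_rot: [-180.0, 0.0, -177.5]
force: [1.0, -0.4, 0.7]
grip_width: 0.0005
grasp_force: 0.6
8 [0.61729592 0.02217029 0.14685507]
```

```bash
for i in 1; do python3 -m creep '[0,0,0.06,0,0,0,0, 0,0,0.06,0,0,0,0]'; done; python3 -m creep '[0,0,0.06,0,0,0,0, 0,0,0.06,0,0,0,0]';python3 -m creep '[0,0,0.06,0,0,0,0, 0,0,0.06,0,0,0,0]'
```

```text
time_s: 17.0
tool_pos: [0.6034, 0.0129, 0.1568]
tool_rot: [180.0, -0.0, -177.5]
force: [-0.6, -0.3, 0.7]
grip_width: 0.0005
grasp_force: 0.2
time_s: 17.2
tool_pos: [0.6033, 0.0143, 0.1567]
tool_rot: [-180.0, -0.0, -177.5]
force: [0.1, -1.4, -0.5]
grip_width: 0.0006
grasp_force: 0.6
time_s: 17.4
tool_pos: [0.6033, 0.0145, 0.1567]
tool_rot: [-179.9, -0.0, -177.5]
force: [0.6, -4.9, 0.0]
grip_width: 0.0006
grasp_force: 2.4
```

```bash
python3 -m creep '[0,0,0.05,0,0,0,0, 0,0,0.05,0,0,0,0]'; python3 -m creep '[0,0,0.03,0,0,0,0, 0,0,0.03,0,0,0,0]'
```

```text
time_s: 17.6
tool_pos: [0.6033, 0.0147, 0.1568]
tool_rot: [-179.8, 0.0, -177.6]
force: [1.3, -7.0, 0.1]
grip_width: 0.0004
grasp_force: 3.5
time_s: 17.8
tool_pos: [0.6033, 0.0147, 0.1568]
tool_rot: [-179.7, 0.0, -177.6]
force: [1.6, -8.6, 0.1]
grip_width: 0.0006
grasp_force: 4.2
```

End stop reached: the tool stays put while the force rises. Backing away along -y, then up, and checking.

```bash
python3 -m creep '[0,0,-0.5,0,0,0,0, 0,0,-1.5,0,0,0,0, 0,0,-3,0,0,0,0, 0,0,-4.5,0,0,0,0, 0,0,-5.5,-1,0,0,0, 0,0,-6.5,-3,0,0,0, 0,0,-7,-4.5,0,0,0, 0,0,-8,-5,0,0,0, 0,0,-8,-5,0,0,0]'
python3 - <<'E'
from h import *
c=cam('top'); s=cam('scene'); i=np.hstack([cv2.resize(c['color'][155:265,190:330],None,fx=3,fy=3,interpolation=2),cv2.resize(s['color'][130:240,240:365],None,fx=3,fy=3,interpolation=2)])
cv2.imwrite('pics/f.png',cv2.cvtColor(i,4))
W=cloud(c);hsv=cv2.cvtColor(c['color'],cv2.COLOR_RGB2HSV)
k=(hsv[...,0]>18)&(hsv[...,0]<33)&(hsv[...,1]>190)&(hsv[...,2]>110)
for nm,r in (('knob',abs(W[...,0]-.535)<.02),('tip',abs(W[...,0]-.607)<.035)):
    m=k&r&(abs(W[...,1]-.03)<.05)&(W[...,2]>.1); print(nm,m.sum(),np.median(W[m],0),np.nanmax(W[m][:,2]))
E
```

```text
time_s: 18.7
tool_pos: [0.614, -0.2279, 0.3124]
tool_rot: [-179.7, 0.5, -177.9]
force: [0.3, -1.3, 0.3]
grip_width: 0.0003
grasp_force: 0.0
knob 53 [0.53492879 0.04690983 0.19641123] 0.2026888159091515
tip 36 [0.59893943 0.0310684  0.14868721] 0.15374962869418984
```

View pics/f.png

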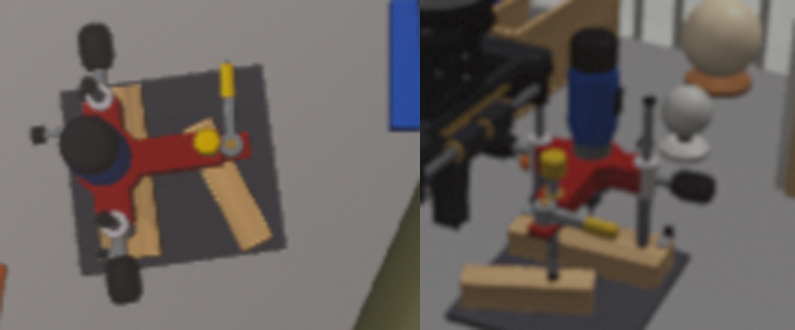

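The top view (left) shows the lever turned fully to the stand's +x, with its yellow end at (227,80). The scene view (right) shows the foot on the block at (552,273), and the gripper is clear. The knob top measures 0.196 m, which matches one block depth.

```bash
python3 -m creep '[0,0,0,0,0,0,0, 0,0,0,0,0,0,0, 0,0,0,0,0,0,0]' >/dev/null; python3 -c "
from cell import env;print(env.sign_off())"
```

```text
the job is handed in; nothing more can be done
None
```

The job is handed in: the block lies flat on the base plate under the rod, the foot rests on it, and the clamp lever is fully home at its end stop, all in about 19 s of robot time.

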